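# Blank off the test fixture's air coupling

## Task

Draw the knurled sleeve of the fixture's air coupling back (straight down) until it catches and stays back by itself, then take the slim plug out of the white rack and push it straight into the coupling until the sleeve snaps forward (up) and locks it, and let go. The depths differ from unit to unit, so work by feel and press gently: do not force either part against its end stop. Leave the wide plug, the meter and the screwdriver alone.

Things in the scene. Friction and masses are not known exactly. Their poses are not given: they have to be found in the camera images.
- fixture: Test fixture screwed to the bench: red block with an aluminium top, 150 x 150 mm, 40 mm high, with an upright air coupling at its centre: a steel barrel 36 mm across with an open bore, standing up to 108 mm above the underside, and a brass sleeve around it. Origin: centre of the underside, z up along the coupling's axis.
- mouth (a point): Centre of the barrel's open mouth, 108 mm above the fixture's underside. Bore 26 mm across. The locking parts in it are shut while the sleeve is forward, so that a plug goes no deeper than about 21 mm, and open while the sleeve is back.
- sleeve_grip (a point): Middle of the knurled part of the brass sleeve, on the coupling's axis; it moves with the sleeve. Knurled part 50 mm across, 13.5 mm each way from this point; under it a flange 60 mm across and 7 mm thick, free all round and on top. With the sleeve forward this point is 92.5 mm above the fixture's underside.
- sleeve (a joint): How far the sleeve is drawn back (down), m: 0 = fully forward. Spring 8 N at 0, 0.25 N more per mm; the catch adds up to 8 N, which falls away as it clicks in, 9 to 20 mm down (differs from unit to unit). A solid stop, which bears 20 N more than the spring, comes about 2 mm after. Let go after the click it stays back (9 to 20 mm), before it springs up. A plug pressed in fully frees it.
- plug_grip (a point): Centre of the knob of the slim plug: aluminium cylinder 30 mm across and 40 mm high (20 mm each way from this point). Under it a collar 40 mm across and 6 mm thick, resting on the rack's 55 mm high top, then a steel nose 50 mm long and 24 mm across with a bevelled tip and a groove. 0.14 to 0.28 kg. z points up along the plug, which enters nose down.
- plug_tip (a point): Underside of the slim plug's nose, on its axis, 76 mm below the middle of the knob. In the coupling with the sleeve back, the tip touches a sprung catch 33 to 43 mm below the mouth (differs from unit to unit); 2 to 4 mm further, at 7 to 15 N, the sleeve snaps up. The solid end is 5 mm after the first touch; the plug bears 35 N. Once locked the plug stays loose up and down by a few mm.
- rack: White plastic block, 80 x 180 mm and 55 mm high, fixed to the bench, origin at the centre of its underside. Two holes 31 mm across go through it, 50 mm either way along its long axis (y); a plug hangs in each by its collar, in either order, loose by 3 mm sideways.
- wide_plug_grip (a point): Centre of the knob of the wide plug in the other hole: knob 44 mm across and 24 mm high, collar 50 mm. Not needed; leave it alone.
- meter_mid (a point): Middle of a black hand-held meter lying on the bench, 75 x 140 x 32 mm. Leave it alone.
- screwdriver: Screwdriver with a black handle lying on the bench, 180 mm long. Leave it alone.
Things that resemble listed ones, but are neither listed nor needed, are in the scene too. Of the things that look like the fixture, take the one that is farthest to the robot's right at the start.

How it is judged:
By the outcome, as a careful person would: the job done as asked, in the order asked, and still so for the second after the job is handed in, with the robot touching nothing.
It also fails if it takes over 64 s, if anything falls off the work surface, if the arm or the gripper's body presses on something with over 40 N, if the wrist force passes 120 N, or if a joint passes its speed limit or range.

## Robot

A 7-joint arm with a two-finger parallel gripper is mounted at the origin on the work surface. World frame = base frame: x ahead of the robot, y to its left, z up, the work surface at z = 0. Lengths are in mm, angles in rad, forces in N, time in s.
With the tool pointing down it reaches from about 425 to 950 mm from the base axis. Payload 16.7 kg.
Tool frame: the origin (TCP) lies at the very end of the fingers, on their centre line; the grasp point (between the pads) lies behind it (env.grip_point_offset is the z of the grasp point in the tool frame, in mm); z points along the fingers, y is the line along which they close (so a half turn about z gives the same grasp; the last joint's range is limited). The gripper opens to 94 mm and grips with 3 to 60 N. Pads are 16 mm wide; open, the fingers measure 119 mm over their backs; the gripper's body (75 mm by 177 mm) begins 78 mm behind the grasp point.
Start: joints at [-1.435, 0.426, 0.074, 1.606, -0.034, 1.111, -0.067], TCP at [189.656, 647.769, 205.467] pointing down, gripper open.
Joint ranges: [-2.85, 2.85], [-0.5, 2.14], [-1.23, 1.37], [0.21, 2.46], [-1.02, 4.16], [0.16, 2.05], [-2.73, 2.73]. Speed limits (rad/s): [1.89, 1.89, 2.39, 2.39, 3.01, 3.01, 3.01].

## Interface

Orientations are given as a unit quaternion [x, y, z, w].
In Python, from rig import env gives the robot as it stands.
- The arm moves only by the tool jog_arm, never from a script. Its argument "increments" is a list of rows, each a list of 5 numbers: the shift along the tool's x, y, z in mm, then the turn about the tool's z in degrees, then the opening, from 0 (shut) to 1 (fully open). A call has 1 to 20 rows; each row is the pose to reach, as a shift and turn from the pose commanded when the call began, along the tool's axes at that moment; what a row does not reach only later rows make up. A row lasts 1/10 s, in which the tool goes at most 50 mm and 8.59 degrees, less where a joint would pass 70% of its speed; a pose out of reach is approached as far as the arm can. A call with a gripper value outside its range is refused whole. The fingers move at their own pace and stop on an object; "grip_force" is the grip in N (left out, the last holds). Time passes only in rows, so rows that repeat a pose let the fingers close. It gives the time, the measured TCP pose, the force, the opening and the grip force at its end, in the units of the state.
- env.sense(): the state, without advancing time (a new reading comes with each control period).
- env.camera(name): name is "side" or "top" or "wrist"; returns a dict with "image" (384x512x3 uint8, red, green, blue), "z_map" (384x512 float32, mm along the optical axis (not along the pixel's ray), 0 where there is no reading), "fx", "fy", "cx", "cy" (pixels), "rvec" (rotation vector, rad) and "tvec" (3), from world to camera coordinates, as OpenCV has them; the wrist camera has in their place "mount" (4x4, takes a point from camera to tool coordinates, whose origin is the TCP and whose axes are the flange's). Camera axes: x right, y down, z forward; pixel columns grow to the right and rows downward; lengths in mm; the calibration is good to about 2 mm. A picture is of the moment at which its call begins: read the wrist's pose just before it.
- env.close_job(): hands the job in; it is judged then, once.
Trained networks look in a picture, given as the dict that the camera call returned (one of the last four; its "shot" number tells which), for a name from the list of things; names that differ only in an ending like _2 or _b are one class to them, and where a whole thing is asked for, a point or a joint stands for the part that bears it (a point fixed in the world has none). Each returns a list of dicts, best first, with "p" (0 to 1); they miss things now and then, are a little off and sometimes report something else, mostly with a low value. They report only what shows in the picture. A call takes as long as a camera call. They do not tell look-alikes from the thing itself.
- env.search_frame(label, picture): "position" ([x, y, z] in mm, in world coordinates, good to about 4 mm: the middle of the surface that is visible of it).
- env.cut_out(label, picture): "pixels" (384x512 bool, what is visible of it).
- env.tip_of(label, picture): "position" ([x, y, z] in mm, in world coordinates, good to about 4 mm: a listed point, or the origin of a listed thing).
The state is a dict: "t": time; "joint_pos": joint angles; "qd": joint speeds; "joint_torque": joint torques, N m; "tcp_pos": TCP position; "tcp_rot": TCP orientation; "force": force on the tool from outside, world axes, zero at the start; "torque": the same for the moment, N m; "finger_gap": finger opening in mm; "grip_force": force on a finger pad.
Only numpy, scipy, OpenCV 4.12 (cv2) and the standard library are available. Lean on these libraries where they do the work, as an engineer would, in place of code of your own. Each camera call takes 0.05 s, during which the arm holds its last target. There are 200 camera calls.

## Working session

There is one attempt and no reset: what is moved stays moved. The work goes in short steps, Python scripts to look and compute and a tool call to move; the robot and the scene stay as the last step left them, time stands still between calls to the robot, and variables do not carry over. Pictures are saved under pics/ and viewed, at most 10 in all, crops included, and the job is handed in when it is done.

Besides the shell and the picture viewer there is one more tool, called as name(argument=value, ...), one argument or row to a line, values as JSON. jog_arm: Moves the arm, as the interface text tells. Its arguments: {"type":"object","properties":{"increments":{"type":"array"},"grip_force":{"type":"number"}},"required":["increments"]}

```bash
mkdir -p pics
cat > h.py <<'E'
import numpy as np, cv2
from scipy.spatial.transform import Rotation as R
from rig import env
def pts(c, tcp=None):
    z=c['z_map'].astype(float); v,u=np.mgrid[:384,:512]
    P=np.stack([(u-c['cx'])/c['fx']*z,(v-c['cy'])/c['fy']*z,z],-1)
    if 'rvec' in c:
        Rm=cv2.Rodrigues(np.array(c['rvec'],float))[0]; W=(P-np.array(c['tvec']).ravel())@Rm
    else:
        M=np.array(c['mount']); T=P@M[:3,:3].T+M[:3,3]
        W=T@R.from_quat(tcp['tcp_rot']).as_matrix().T+np.array(tcp['tcp_pos'])
    W[z<=0]=np.nan
    return W
def save(c,n): cv2.imwrite('pics/'+n+'.png',c['image'][:,:,::-1])
E
python3 - <<'E'
from h import *
s=env.sense(); print({k:np.round(v,3).tolist() for k,v in s.items()}, env.grip_point_offset)
ims=[]
for n in ['top','side']:
    c=env.camera(n); ims.append(c['image'])
    for l in ['fixture','mouth','sleeve_grip','plug_grip','rack','wide_plug_grip','meter_mid','screwdriver']:
        print(n,l,[(np.round(d['position']).tolist(),round(d['p'],2)) for d in env.tip_of(l,c)])
cv2.imwrite('pics/a.png',cv2.resize(np.vstack(ims),(400*1,600))[:,:,::-1])
cv2.imwrite('pics/top.png',ims[0][:,:,::-1]);cv2.imwrite('pics/side.png',ims[1][:,:,::-1])
E
```

```text
{'t': 0.0, 'joint_pos': [-1.435, 0.427, 0.074, 1.607, -0.034, 1.111, -0.067], 'qd': [0.001, -0.0, -0.001, 0.0, -0.001, -0.001, -0.002], 'joint_torque': [-0.0, -93.584, 3.667, -45.418, -0.049, 0.02, 0.0], 'tcp_pos': [189.536, 647.366, 204.785], 'tcp_rot': [0.142, 0.99, -0.001, -0.0], 'force': [-0.697, -0.784, -0.144], 'torque': [-0.022, 0.029, -0.012], 'grip_force': 0.0, 'finger_gap': 94.055} -18.8
top fixture [([226.0, 267.0, -1.0], 0.88), ([595.0, 195.0, 1.0], 0.8), ([587.0, 192.0, 93.0], 0.22)]
top mouth [([222.0, 270.0, 108.0], 0.84), ([594.0, 189.0, 109.0], 0.75)]
top sleeve_grip [([225.0, 270.0, 92.0], 0.78), ([590.0, 191.0, 95.0], 0.59)]
top plug_grip []
top rack [([570.0, -236.0, 0.0], 0.9)]
top wide_plug_grip [([582.0, -186.0, 75.0], 0.84)]
top meter_mid [([426.0, 403.0, 18.0], 0.78), ([589.0, 192.0, 94.0], 0.28)]
top screwdriver [([766.0, -60.0, 0.0], 0.91)]
side fixture [([594.0, 190.0, -0.0], 0.82), ([223.0, 270.0, -4.0], 0.71)]
side mouth [([223.0, 272.0, 110.0], 0.88), ([594.0, 189.0, 108.0], 0.81)]
side sleeve_grip [([598.0, 191.0, 95.0], 0.81), ([223.0, 272.0, 95.0], 0.77)]
side plug_grip [([561.0, -284.0, 83.0], 0.78), ([765.0, -59.0, -2.0], 0.34)]
side rack [([573.0, -240.0, 1.0], 0.88)]
side wide_plug_grip [([584.0, -185.0, 75.0], 0.87)]
side meter_mid [([423.0, 404.0, 9.0], 0.78)]
side screwdriver [([764.0, -56.0, 1.0], 0.65), ([595.0, 188.0, 107.0], 0.37)]
```

View pics/top.png

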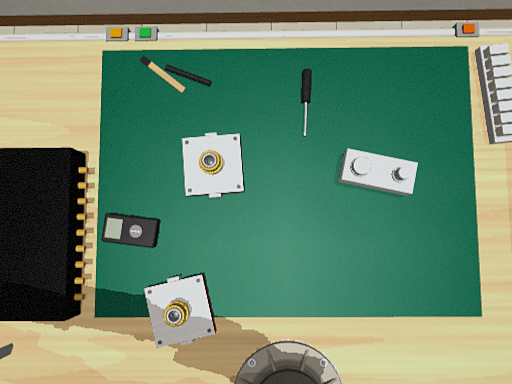

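View pics/side.png

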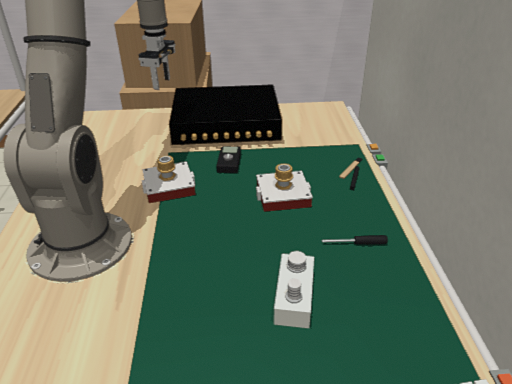

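jog_arm(
  increments=[
    [-40, -25, -10, 0, 1],
    [-80, -50, -20, 0, 1],
    [-120, -75, -30, 0, 1],
    [-160, -100, -40, 0, 1],
    [-200, -125, -50, 0, 1],
    [-240, -150, -50, 0, 1],
    [-280, -175, -50, 0, 1],
    [-320, -200, -50, 0, 1],
    [-360, -225, -50, 0, 1],
    [-400, -250, -50, 0, 1],
    [-440, -275, -50, 0, 1],
    [-480, -300, -50, 0, 1],
    [-517, -325, -50, 0, 1],
    [-517, -325, -50, 0, 1],
    [-517, -325, -50, 0, 1],
    [-517, -325, -50, 0, 1],
  ],
)

```text
t: 2.5
tcp_pos: [594.0, 191.6, 255.4]
tcp_rot: [0.141, 0.99, 0.0, -0.0]
force: [0.1, 0.5, 0.1]
finger_gap: 94.4
grip_force: 0.0
```

Run:
```python
from h import *
s=env.sense(); c=env.camera('wrist'); save(c,'w1'); W=pts(c,s)
print(s['t'],np.round(s['tcp_pos'],1),np.round(s['tcp_rot'],4),np.round(s['joint_pos'],2),np.round(s['force'],1)); print(np.round(c['mount'],3).tolist())
for l in ['mouth','sleeve_grip','fixture']:
    print(l,[(np.round(d['position'],1).tolist(),round(d['p'],2)) for d in env.tip_of(l,c)])
np.save('W1.npy',W)
near=np.hypot(W[...,0]-595,W[...,1]-190)<60
for a,b in [(103,113),(98,103),(68,84),(38,44)]:
    m=near&(W[...,2]>a)&(W[...,2]<b)
    if m.sum()>20:
        q=W[m]; (x,y),r=cv2.minEnclosingCircle(q[:,:2].astype(np.float32)); print(a,b,m.sum(),np.median(q[:,2]).round(1),round(x,1),round(y,1),round(r,1))
```

```text
2.5 [594.  191.6 255.4] [ 1.414e-01  9.900e-01  1.000e-04 -2.000e-04] [-0.69  0.31  0.36  1.68 -0.12  1.17  0.98] [0.1 0.5 0.1]
[[-0.001, -0.958, -0.287, 84.697], [1.0, -0.001, -0.001, 0.606], [0.0, -0.287, 0.958, -178.749], [0.0, 0.0, 0.0, 1.0]]
mouth [([597.5, 193.5, 111.0], 0.75)]
sleeve_grip [([596.4, 188.4, 95.5], 0.56), ([585.5, -183.2, 77.2], 0.25)]
fixture [([595.6, 190.9, -1.1], 0.69)]
103 113 759 105.9 593.5 189.9 24.9
98 103 132 100.7 593.7 190.0 25.8
68 84 340 78.2 593.3 190.0 29.7
38 44 3213 39.5 595.0 190.0 60.0
```

View pics/w1.png

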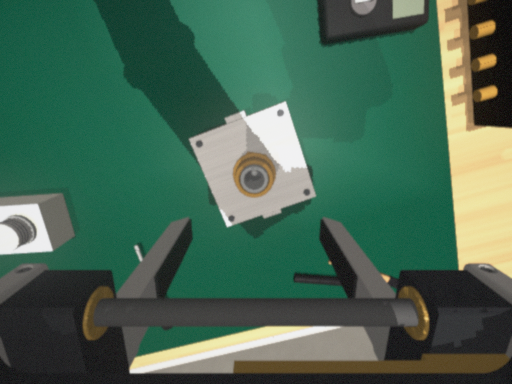

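jog_arm(
  increments=[
    [0, -1.7, 40, 0, 1],
    [0, -1.7, 80, 0, 1],
    [0, -1.7, 120, 0, 1],
    [0, -1.7, 150, 0, 1],
    [0, -1.7, 165, 0, 1],
    [0, -1.7, 172, 0, 1],
    [0, -1.7, 172, 0, 0.5],
    [0, -1.7, 172, 0, 0.4],
    [0, -1.7, 172, 0, 0.4],
    [0, -1.7, 172, 0, 0.4],
    [0, -1.7, 172, 0, 0.4],
  ],
  grip_force=20,
)

```text
t: 3.8
tcp_pos: [594.3, 189.1, 84.1]
tcp_rot: [0.142, 0.99, 0.0, 0.0]
force: [-0.5, 0.4, -0.3]
finger_gap: 57.6
grip_force: 0.0
```

jog_arm(
  increments=[
    [0, 0, 0, 0, 0.4],
    [0, 0, 0, 0, 0.4],
    [0, 0, 0, 0, 0.4],
    [0, 0, 0, 0, 0.4],
  ],
  grip_force=35,
)

```text
t: 4.2
tcp_pos: [594.2, 189.3, 83.8]
tcp_rot: [0.142, 0.99, 0.0, 0.0]
force: [-0.6, 2.1, 5.6]
finger_gap: 48.6
grip_force: 35.0
```

jog_arm(
  increments=[
    [0, 0, 2, 0, 0.4],
    [0, 0, 4, 0, 0.4],
    [0, 0, 6, 0, 0.4],
    [0, 0, 6, 0, 0.4],
  ],
)

```text
t: 4.6
tcp_pos: [594.3, 189.3, 77.8]
tcp_rot: [0.142, 0.99, 0.0, 0.0]
force: [-0.9, 1.3, 8.4]
finger_gap: 48.3
grip_force: 35.0
```

jog_arm(
  increments=[
    [0, 0, 1, 0, 0.4],
    [0, 0, 2, 0, 0.4],
    [0, 0, 2, 0, 0.4],
  ],
)

```text
t: 4.9
tcp_pos: [594.3, 189.3, 76.0]
tcp_rot: [0.142, 0.99, 0.0, 0.0]
force: [-1.8, 0.9, 9.0]
finger_gap: 49.1
grip_force: 35.0
```

jog_arm(
  increments=[
    [0, 0, 1, 0, 0.4],
    [0, 0, 1, 0, 0.4],
  ],
)

```text
t: 5.1
tcp_pos: [594.3, 189.3, 75.0]
tcp_rot: [0.142, 0.99, 0.0, 0.0]
force: [-2.5, 1.6, 10.9]
finger_gap: 49.1
grip_force: 35.0
```

jog_arm(
  increments=[
    [0, 0, 1, 0, 0.4],
    [0, 0, 1, 0, 0.4],
  ],
)

```text
t: 5.3
tcp_pos: [594.3, 189.3, 74.0]
tcp_rot: [0.142, 0.99, 0.0, 0.0]
force: [-1.9, 1.2, 10.3]
finger_gap: 48.9
grip_force: 35.0
```

jog_arm(
  increments=[
    [0, 0, 1, 0, 0.4],
    [0, 0, 1, 0, 0.4],
  ],
)

```text
t: 5.5
tcp_pos: [594.3, 189.3, 73.0]
tcp_rot: [0.142, 0.99, 0.0, 0.0]
force: [-2.0, 2.0, 10.3]
finger_gap: 48.5
grip_force: 35.0
```

jog_arm(
  increments=[
    [0, 0, 1, 0, 0.4],
    [0, 0, 1, 0, 0.4],
  ],
)

```text
t: 5.7
tcp_pos: [594.3, 189.3, 71.9]
tcp_rot: [0.142, 0.99, 0.0, 0.0]
force: [-0.6, 1.9, 9.3]
finger_gap: 48.8
grip_force: 35.0
```

jog_arm(
  increments=[
    [0, 0, 1, 0, 0.4],
    [0, 0, 1, 0, 0.4],
  ],
)

```text
t: 5.9
tcp_pos: [594.2, 189.3, 70.8]
tcp_rot: [0.142, 0.99, 0.0, 0.0]
force: [0.4, 1.6, 5.4]
finger_gap: 48.6
grip_force: 35.0
```

jog_arm(
  increments=[
    [0, 0, 1, 0, 0.4],
    [0, 0, 1, 0, 0.4],
  ],
)

```text
t: 6.1
tcp_pos: [594.3, 189.2, 69.9]
tcp_rot: [0.142, 0.99, 0.0, 0.0]
force: [-2.7, 1.5, 10.7]
finger_gap: 48.6
grip_force: 35.0
```

Run:
```python
from h import *
for i in range(1):
  for n in ['wrist','side']:
    s=env.sense(); c=env.camera(n); W=pts(c,s)
    rr=np.hypot(W[...,0]-593.5,W[...,1]-189.8); print(n,'F',np.round(s['force'],1))
    for nm,a,b in [('barrel',14,17),('knurl',19.5,23.5),('flange',26.5,29)]:
        m=(rr>a)&(rr<b)&(W[...,2]>45)&(W[...,2]<120)
        print(nm,np.histogram(W[m][:,2],bins=range(44,124,4))[0])
    save(c,'b_'+n)
    print([(np.round(d['position'],1).tolist(),round(d['p'],2)) for d in env.tip_of('sleeve_grip',c)])
```

```text
wrist F [-2.7  1.5 10.7]
barrel [  0   0   0   0   0   0   0   0   0   0   0   0   0   0   0 632  92   0
   0]
knurl [  0   0   0   0   2   0   0   1   1   3   4 567 166   0   0   0   0   0
   0]
flange [ 15   0   0   0  63 277   9  17  16  19  20  23  24  21  29  28  31  33
  37]
[]
side F [-2.8  1.9 10.2]
barrel [2 0 0 0 0 0 0 0 0 0 0 3 0 1 0 5 3 0 0]
knurl [9 4 0 0 1 1 3 2 2 2 0 7 7 2 2 6 0 0 0]
flange [ 3  0  0  3  7 10  3  2  6  1  3  3  2  0  0  0  0  0  0]
[([594.6, 191.3, 84.7], 0.58), ([424.4, 406.4, 9.2], 0.46), ([227.0, 268.4, 92.7], 0.44)]
```

View pics/b_wrist.png

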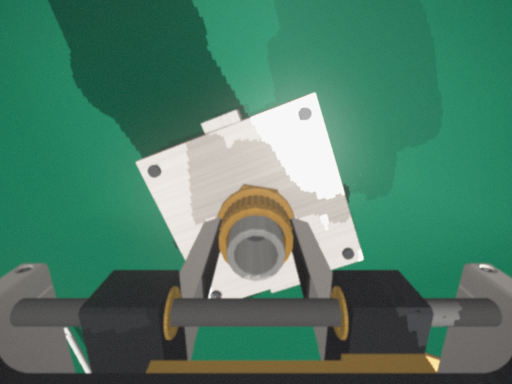

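jog_arm(
  increments=[
    [0, 0, -1, 0, 0.4],
    [0, 0, -1, 0, 0.4],
  ],
)

```text
t: 6.5
tcp_pos: [594.2, 189.3, 70.8]
tcp_rot: [0.142, 0.99, 0.0, 0.0]
force: [-0.3, 2.6, 5.3]
finger_gap: 48.9
grip_force: 35.0
```

jog_arm(
  increments=[
    [0, 0, -1, 0, 0.4],
    [0, 0, -1, 0, 0.4],
  ],
)

```text
t: 6.7
tcp_pos: [594.2, 189.2, 71.3]
tcp_rot: [0.142, 0.99, 0.0, 0.0]
force: [2.5, 3.2, -3.0]
finger_gap: 48.6
grip_force: 35.0
```

jog_arm(
  increments=[
    [0, 0, 0.5, 0, 0.6],
    [0, 0, 0.5, 0, 1],
    [0, 0, 0.5, 0, 1],
    [0, 0, 0.5, 0, 1],
    [0, 0, 0.5, 0, 1],
    [0, 0, 0.5, 0, 1],
    [0, 0, -30, 0, 1],
    [0, 0, -70, 0, 1],
    [0, 0, -120, 0, 1],
    [0, 0, -165, 0, 1],
    [0, 0, -170, 0, 1],
  ],
)

```text
t: 7.8
tcp_pos: [596.3, 189.4, 247.4]
tcp_rot: [0.142, 0.99, 0.002, 0.003]
force: [1.2, -0.3, -0.1]
finger_gap: 94.1
grip_force: 0.0
```

jog_arm(
  increments=[
    [-10, -44, 0, 0, 1],
    [-20, -88, 0, 0, 1],
    [-30, -132, 0, 0, 1],
    [-40, -176, 0, 0, 1],
    [-50, -220, 0, 0, 1],
    [-60, -264, 0, 0, 1],
    [-70, -308, 0, 0, 1],
    [-80, -352, 0, 0, 1],
    [-90, -396, 0, 0, 1],
    [-101, -440, 0, 0, 1],
    [-101, -463, 0, 0, 1],
    [-101, -463, 0, 0, 1],
    [-101, -463, 0, 0, 1],
    [-101, -463, 0, 0, 1],
  ],
)

```text
t: 9.2
tcp_pos: [561.2, -282.5, 241.2]
tcp_rot: [0.141, 0.99, 0.0, -0.0]
force: [0.1, 0.8, -0.5]
finger_gap: 94.0
grip_force: 0.0
```

Run:
```python
from h import *
s=env.sense(); c=env.camera('wrist'); save(c,'w2'); W=pts(c,s)
print(s['t'],np.round(s['tcp_pos'],1),np.round(s['tcp_rot'],4),np.round(s['joint_pos'],2),np.round(s['force'],1),s['finger_gap'])
for l in ['plug_grip','wide_plug_grip','sleeve_grip']:
    print(l,[(np.round(d['position'],1).tolist(),round(d['p'],2)) for d in env.tip_of(l,c)])
near=np.hypot(W[...,0]-561,W[...,1]+284)<35
for a,b in [(97,106),(57,66),(50,58)]:
    m=near&(W[...,2]>a)&(W[...,2]<b)
    if m.sum()>20:
        q=W[m]; (x,y),r=cv2.minEnclosingCircle(q[:,:2].astype(np.float32)); print(a,b,m.sum(),np.median(q[:,2]).round(1),round(x,1),round(y,1),round(r,1))
c=env.camera('side'); save(c,'s2'); W=pts(c); rr=np.hypot(W[...,0]-593.5,W[...,1]-189.8)
for a,b in [(14,17),(19.5,23.5)]:
    m=(rr>a)&(rr<b)&(W[...,2]>45); print(np.histogram(W[m][:,2],bins=range(44,124,4))[0])
print([(np.round(d['position'],1).tolist(),round(d['p'],2)) for d in env.tip_of('sleeve_grip',c)])
```

```text
9.2 [ 561.2 -282.5  241.2] [ 1.413e-01  9.900e-01  3.000e-04 -2.000e-04] [-0.06  0.35  0.55  1.7  -0.2   1.15  1.84] [ 0.1  0.8 -0.5] 94.01344577480583
plug_grip [([559.0, -283.8, 83.2], 0.86)]
wide_plug_grip []
sleeve_grip []
97 106 431 100.4 560.0 -284.6 14.8
57 66 189 60.4 552.7 -282.8 24.1
50 58 1163 54.6 561.0 -284.0 35.0
[3 1 0 0 0 0 0 0 0 0 0 5 4 2 2 2 0 0 0]
[5 3 0 0 1 5 3 3 4 3 5 8 8 2 2 3 0 0 0]
[([223.9, 271.4, 92.3], 0.62), ([594.5, 187.9, 82.2], 0.42)]
```

View pics/w2.png

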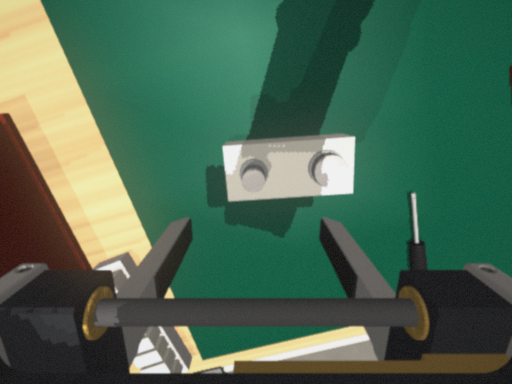

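jog_arm(
  increments=[
    [0.6, -2.4, 40, 0, 1],
    [0.6, -2.4, 85, 0, 1],
    [0.6, -2.4, 125, 0, 1],
    [0.6, -2.4, 155, 0, 1],
    [0.6, -2.4, 170, 0, 1],
    [0.6, -2.4, 176, 0, 0.8],
    [0.6, -2.4, 176, 0, 0.5],
    [0.6, -2.4, 176, 0, 0.2],
    [0.6, -2.4, 176, 0, 0.2],
    [0.6, -2.4, 176, 0, 0.2],
    [0.6, -2.4, 176, 0, 0.2],
    [0.6, -2.4, 176, 0, 0.2],
    [0.6, -2.4, 176, 0, 0.2],
    [0.6, -2.4, 176, 0, 0.2],
    [0.6, -2.4, 176, 0, 0.2],
  ],
  grip_force=35,
)

```text
t: 11.0
tcp_pos: [559.6, -285.8, 65.6]
tcp_rot: [0.142, 0.99, 0.0, 0.0]
force: [-0.8, 1.2, 2.3]
finger_gap: 29.6
grip_force: 35.0
```

jog_arm(
  increments=[
    [0, 0, -15, 0, 0.2],
    [0, 0, -45, 0, 0.2],
    [0, 0, -85, 0, 0.2],
    [0, 0, -125, 0, 0.2],
    [5, 20, -155, 0, 0.2],
    [14, 62, -165, 0, 0.2],
    [23, 105, -165, 0, 0.2],
    [32, 148, -165, 0, 0.2],
    [41, 191, -165, 0, 0.2],
    [51, 235, -165, 0, 0.2],
    [60, 279, -165, 0, 0.2],
    [70, 323, -165, 0, 0.2],
    [80, 367, -165, 0, 0.2],
    [89, 410, -165, 0, 0.2],
    [97, 445, -165, 0, 0.2],
    [101, 462, -165, 0, 0.2],
    [101, 466, -165, 0, 0.2],
    [101, 466, -165, 0, 0.2],
    [101, 466, -165, 0, 0.2],
    [101, 466, -165, 0, 0.2],
  ],
)

```text
t: 13.0
tcp_pos: [593.8, 187.8, 230.7]
tcp_rot: [0.143, 0.99, -0.0, 0.0]
force: [-0.1, 0.1, -2.6]
finger_gap: 29.7
grip_force: 35.0
```

Run:
```python
from h import *
s=env.sense(); c=env.camera('wrist'); save(c,'w3'); W=pts(c,s)
print(s['t'],np.round(s['tcp_pos'],1),np.round(s['tcp_rot'],4),np.round(s['joint_pos'],2),np.round(s['force'],1),s['finger_gap'])
for l in ['plug_grip','plug_tip','mouth','sleeve_grip']:
    print(l,[(np.round(d['position'],1).tolist(),round(d['p'],2)) for d in env.tip_of(l,c)])
near=np.hypot(W[...,0]-594,W[...,1]-190)<30
for a,b in [(135,190),(103,111),(87,96),(62,70)]:
    m=near&(W[...,2]>a)&(W[...,2]<b)
    if m.sum()>20:
        q=W[m]; (x,y),r=cv2.minEnclosingCircle(q[:,:2].astype(np.float32)); print(a,b,m.sum(),np.median(q[:,2]).round(1),round(x,1),round(y,1),round(r,1))
# nose points in slices
T=R.from_quat(s['tcp_rot']).as_matrix(); 
P=(W-np.array(s['tcp_pos']))@T
for z0 in range(-5,75,5):
    m=(abs(P[...,2]-z0)<2.5)&(np.hypot(P[...,0],P[...,1])<30)
    if m.sum()>5: 
        q=P[m]; y=q[:,1]; print(z0,m.sum(),'x',np.round(np.percentile(q[:,0],[2,98]),1),'y',np.round(np.percentile(y,[2,98]),1))
```

```text
13.0 [593.8 187.8 230.7] [ 1.431e-01  9.897e-01 -1.000e-04  1.000e-04] [-0.71  0.33  0.38  1.72 -0.13  1.12  1.  ] [-0.1  0.1 -2.6] 29.68214667696356
plug_grip [([596.2, 189.2, 249.4], 0.57)]
plug_tip [([593.4, 187.4, 171.4], 0.77)]
mouth []
sleeve_grip [([596.1, 192.4, 83.3], 0.92)]
135 190 169 179.4 591.3 189.0 11.5
103 111 300 107.1 593.2 190.2 17.9
87 96 511 92.4 593.3 190.1 25.6
62 70 415 65.7 593.4 190.1 29.6
-5 140 x [ 3.7 14.6] y [-22.3  23.3]
0 131 x [ 5.7 14.4] y [-17.1  19.2]
5 440 x [ 4.3 19. ] y [-15.5  15.8]
10 53 x [ 9.2 19.2] y [-15.   17.5]
50 133 x [ 3.1 11.2] y [-10.   10.4]
55 35 x [ 3.7 11.5] y [-10.5  11.1]
```

View pics/w3.png

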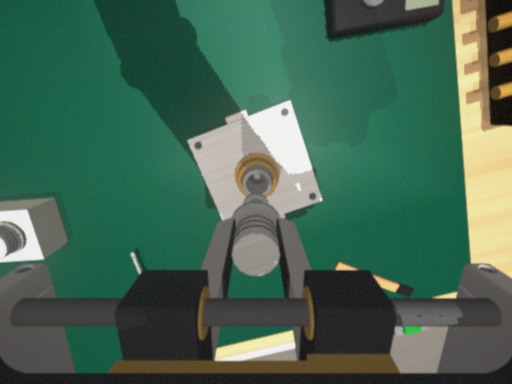

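jog_arm(
  increments=[
    [1.6, 1.8, 15, 0, 0.2],
    [1.6, 1.8, 35, 0, 0.2],
    [1.6, 1.8, 48, 0, 0.2],
    [1.6, 1.8, 54, 0, 0.2],
    [1.6, 1.8, 54, 0, 0.2],
    [1.6, 1.8, 54, 0, 0.2],
  ],
)

```text
t: 13.85
tcp_pos: [592.9, 191.9, 176.8]
tcp_rot: [0.142, 0.99, 0.0, 0.0]
force: [-0.2, 0.3, -2.2]
finger_gap: 29.2
grip_force: 35.0
```

Run:
```python
from h import *
s=env.sense(); c=env.camera('wrist'); save(c,'w4'); W=pts(c,s)
print(s['t'],np.round(s['tcp_pos'],1),np.round(s['tcp_rot'],4),np.round(s['force'],1))
T=R.from_quat(s['tcp_rot']).as_matrix(); P=(W-np.array(s['tcp_pos']))@T
from scipy.optimize import least_squares
def fit(lo,hi,r,c0):
    m=(P[...,2]>lo)&(P[...,2]<hi)&(np.hypot(P[...,0],P[...,1])<r+6)&(np.hypot(P[...,0],P[...,1])>r-6); q=P[m][:,:2]
    f=least_squares(lambda p:np.hypot(*(q-p).T)-r,c0,loss='soft_l1'); print(lo,hi,len(q),np.round(f.x,2),round(np.abs(f.fun).mean(),2))
fit(16,50,12,[0,0]); fit(8,11,20,[0,0])
tz=s['tcp_pos'][2]
print('sleeve rims in tool frame')
for a,b in [(103,111),(87,96),(62,70)]:
    m=(W[...,2]>a)&(W[...,2]<b)&(np.hypot(P[...,0],P[...,1])<35)
    q=P[m]; (x,y),r=cv2.minEnclosingCircle(q[:,:2].astype(np.float32)); print(a,m.sum(),round(x,1),round(y,1),round(r,1))
```

```text
13.85 [592.9 191.9 176.8] [1.420e-01 9.899e-01 0.000e+00 2.000e-04] [-0.2  0.3 -2.2]
16 50 19 [-4.6   1.81] 0.84
8 11 42 [-0.82  0.48] 0.17
sleeve rims in tool frame
103 300 -0.7 -1.8 17.7
87 603 -1.0 -1.7 25.5
62 453 -0.4 -1.7 29.5
```

View pics/w4.png

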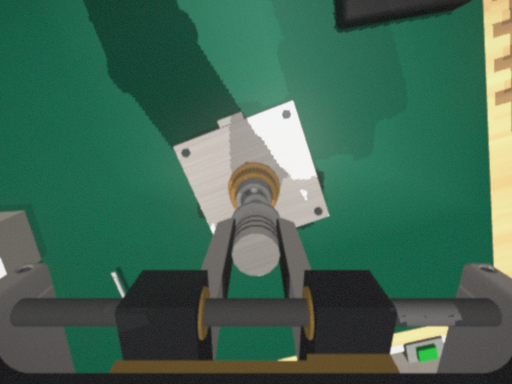

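jog_arm(
  increments=[
    [0, -2, 0, 0, 0.2],
    [0, -2, 3, 0, 0.2],
    [0, -2, 6, 0, 0.2],
    [0, -2, 8, 0, 0.2],
    [0, -2, 10, 0, 0.2],
    [0, -2, 12, 0, 0.2],
    [0, -2, 12, 0, 0.2],
  ],
)

```text
t: 14.6
tcp_pos: [592.2, 189.9, 164.3]
tcp_rot: [0.142, 0.99, -0.0, 0.0]
force: [1.5, -0.4, -2.7]
finger_gap: 29.4
grip_force: 35.0
```

jog_arm(
  increments=[
    [-0.4, 0, 3, 0, 0.2],
    [-0.4, 0, 6, 0, 0.2],
    [-0.4, 0, 6, 0, 0.2],
  ],
)

```text
t: 14.9
tcp_pos: [592.4, 189.8, 158.0]
tcp_rot: [0.142, 0.99, -0.0, -0.0]
force: [3.3, -0.2, -2.7]
finger_gap: 29.5
grip_force: 35.0
```

jog_arm(
  increments=[
    [-0.8, 0.2, 0, 0, 0.2],
    [-0.8, 0.2, 3, 0, 0.2],
    [-0.8, 0.2, 6, 0, 0.2],
    [-0.8, 0.2, 6, 0, 0.2],
  ],
)

```text
t: 15.3
tcp_pos: [592.8, 189.7, 151.9]
tcp_rot: [0.142, 0.99, -0.0, -0.0]
force: [-0.2, 0.6, -2.2]
finger_gap: 29.2
grip_force: 35.0
```

jog_arm(
  increments=[
    [0, 0, 3, 0, 0.2],
    [0, 0, 6, 0, 0.2],
    [0, 0, 9, 0, 0.2],
    [0, 0, 9, 0, 0.2],
  ],
)

```text
t: 15.7
tcp_pos: [592.9, 189.7, 142.9]
tcp_rot: [0.142, 0.99, -0.0, -0.0]
force: [0.3, 0.1, -2.9]
finger_gap: 29.6
grip_force: 35.0
```

jog_arm(
  increments=[
    [0, 0, 2, 0, 0.2],
    [0, 0, 4, 0, 0.2],
    [0, 0, 4, 0, 0.2],
  ],
)

```text
t: 16.0
tcp_pos: [593.1, 189.8, 139.2]
tcp_rot: [0.142, 0.99, -0.0, -0.0]
force: [0.3, 0.4, -2.3]
finger_gap: 29.3
grip_force: 35.0
```

jog_arm(
  increments=[
    [0, 0, 1, 0, 0.2],
    [0, 0, 2, 0, 0.2],
    [0, 0, 2, 0, 0.2],
  ],
)

```text
t: 16.3
tcp_pos: [593.2, 189.8, 137.3]
tcp_rot: [0.142, 0.99, -0.0, -0.0]
force: [-0.2, 0.3, -2.8]
finger_gap: 29.2
grip_force: 35.0
```

Depth is about 31 mm, so I'll go in 1 mm steps from here.

jog_arm(
  increments=[
    [0, 0, 1, 0, 0.2],
    [0, 0, 2, 0, 0.2],
    [0, 0, 2, 0, 0.2],
  ],
)

```text
t: 16.6
tcp_pos: [593.2, 189.8, 135.3]
tcp_rot: [0.142, 0.99, -0.0, -0.0]
force: [-0.2, 0.7, -1.4]
finger_gap: 30.1
grip_force: 35.0
```

jog_arm(
  increments=[
    [0, 0, 1, 0, 0.2],
    [0, 0, 2, 0, 0.2],
    [0, 0, 2, 0, 0.2],
  ],
)

```text
t: 16.9
tcp_pos: [593.2, 189.8, 133.3]
tcp_rot: [0.142, 0.99, -0.0, -0.0]
force: [0.4, -0.1, -1.9]
finger_gap: 29.8
grip_force: 35.0
```

jog_arm(
  increments=[
    [0, 0, 1, 0, 0.2],
    [0, 0, 1, 0, 0.2],
  ],
)

```text
t: 17.1
tcp_pos: [593.2, 189.8, 132.3]
tcp_rot: [0.142, 0.99, -0.0, -0.0]
force: [-0.5, 0.9, -1.8]
finger_gap: 29.2
grip_force: 35.0
```

Depth is about 36 mm with no contact yet.

jog_arm(
  increments=[
    [0, 0, 1, 0, 0.2],
    [0, 0, 1, 0, 0.2],
  ],
)

```text
t: 17.3
tcp_pos: [593.3, 189.8, 131.5]
tcp_rot: [0.142, 0.99, 0.0, 0.0]
force: [-0.6, -0.5, 0.2]
finger_gap: 29.5
grip_force: 35.0
```

jog_arm(
  increments=[
    [0, 0, 1, 0, 0.2],
    [0, 0, 1, 0, 0.2],
  ],
)

```text
t: 17.5
tcp_pos: [593.4, 189.8, 130.8]
tcp_rot: [0.142, 0.99, 0.0, 0.0]
force: [-1.6, -0.3, 4.7]
finger_gap: 29.7
grip_force: 35.0
```

jog_arm(
  increments=[
    [0, 0, 1, 0, 0.2],
    [0, 0, 1, 0, 0.2],
  ],
)

```text
t: 17.7
tcp_pos: [593.1, 189.8, 129.6]
tcp_rot: [0.142, 0.99, -0.0, -0.0]
force: [-2.4, -0.3, 3.8]
finger_gap: 29.5
grip_force: 35.0
```

jog_arm(
  increments=[
    [0, 0, 0.6, 0, 0.2],
    [0, 0, 0.6, 0, 0.2],
  ],
)

```text
t: 17.9
tcp_pos: [593.3, 189.7, 128.8]
tcp_rot: [0.142, 0.99, -0.0, 0.0]
force: [-1.0, -1.0, 1.4]
finger_gap: 29.5
grip_force: 35.0
```

```bash
cat > chk.py <<'E'
from h import *
s=env.sense(); c=env.camera('wrist'); save(c,'w5'); W=pts(c,s)
print(s['t'],np.round(s['tcp_pos'],1),np.round(s['force'],1))
rr=np.hypot(W[...,0]-593.3,W[...,1]-190)
m=(rr>20.5)&(rr<24); print(np.histogram(W[m][:,2],bins=range(44,172,4)))
m=(rr>26.5)&(rr<29.5); print(np.histogram(W[m][:,2],bins=range(44,172,4))[0])
m=(rr<14); z=W[m][:,2]; z=z[z>120]; print('knob top',np.median(z[z>z.max()-8]) if len(z) else None, len(z))
E
python3 chk.py
```

```text
17.9 [593.3 189.7 128.8] [-1.  -1.   1.4]
(array([ 20,   0,   0,   0,   0,   0,   0,   0,   0,   0,   0,   0,   0,
         1,  11, 358,   0,   0,   0,   0,   0,   7,  30,  26,  25,  29,
        34,  36,  36,  34,  46]), array([ 44,  48,  52,  56,  60,  64,  68,  72,  76,  80,  84,  88,  92,
        96, 100, 104, 108, 112, 116, 120, 124, 128, 132, 136, 140, 144,
       148, 152, 156, 160, 164, 168]))
[  9   1   0   0   0   0   0  28 353   4   0   0   0   0   0   0   0   0
   0   0   0   0   0  12  14  16  18  19  22  23  27]
knob top 163.62980645358942 1610
```

jog_arm(
  increments=[
    [0, 0, 0, 0, 0.4],
    [0, 0, 0, 0, 0.7],
    [0, 0, 0, 0, 1],
    [0, 0, 0, 0, 1],
    [0, 0, 0, 0, 1],
    [0, 0, 0, 0, 1],
    [0, 0, -15, 0, 1],
    [0, 0, -45, 0, 1],
    [0, 0, -85, 0, 1],
    [0, 0, -120, 0, 1],
    [0, 0, -120, 0, 1],
    [0, 0, -120, 0, 1],
  ],
)

```text
t: 19.15
tcp_pos: [593.6, 189.9, 250.4]
tcp_rot: [0.142, 0.99, 0.001, 0.001]
force: [-0.2, 0.2, 0.0]
finger_gap: 93.8
grip_force: 0.0
```

```bash
python3 chk.py
```

```text
19.15 [593.6 189.9 250.4] [-0.2  0.2  0. ]
(array([  2,   0,   0,   0,   0,   0,   0,   0,   1,   0,   0,   0,   0,
         0,   5, 190,   0,   0,   0,   0,   0,   0,   0,   0,   0,   0,
         0,   0,   0,   0,   0]), array([ 44,  48,  52,  56,  60,  64,  68,  72,  76,  80,  84,  88,  92,
        96, 100, 104, 108, 112, 116, 120, 124, 128, 132, 136, 140, 144,
       148, 152, 156, 160, 164, 168]))
[  4   0   0   0   0   0   0   6 173   0   0   0   0   0   0   0   0   0
   0   0   0   0   0   0   0   0   0   0   0   0   0]
knob top 164.54553917736428 541
```

View pics/w5.png

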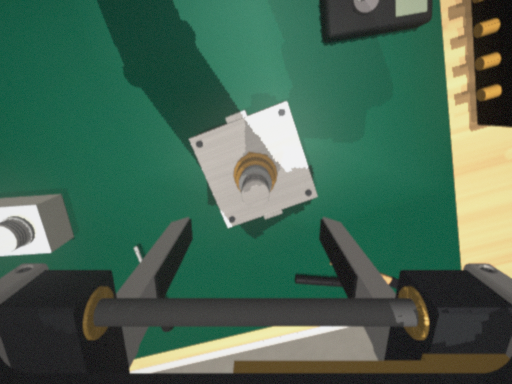

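The plug stands upright in the coupling at pixel (255,180). The sleeve is fully up and the gripper is clear of everything.

```bash
python3 -c "from rig import env; print(env.close_job())"
```

```text
the job is handed in; nothing more can be done
None
```

The sleeve was drawn back until it latched, the slim plug was pushed in until the sleeve snapped up and locked it, the gripper let go clear of everything, and I handed the job in at about 19 s; the hand-in returned no verdict.

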